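# Advance the micromanipulator needle by four clicks

## Robot

A 6-joint arm with a two-finger parallel gripper is mounted at the origin on the work surface. World frame = base frame: x ahead of the robot, y to its left, z up, the work surface at z = 0. Lengths are in m, angles in rad, forces in N, time in s.
With the tool pointing down it reaches from about 0.275 to 0.975 m from the base axis. Payload 8.4 kg.
Tool frame: the origin (TCP) lies at the very end of the fingers, on their centre line; the grasp point (between the pads) lies 19 mm behind it; y points along the fingers, z is the direction in which the jaws open and shut, and the axes are right-handed (so a half turn about y gives the same grasp; the last joint's range is limited). The gripper opens to 92 mm and grips with 3 to 60 N. Pads are 20 mm wide; open, the fingers measure 128 mm over their backs; the gripper's body (75 mm by 189 mm) begins 69 mm behind the grasp point.
Start: joints at [1.327, 0.353, 1.633, -0, 1.155, -0.002], TCP at [0.15, 0.607, 0.215] pointing down, gripper open.
Joint ranges: [-2.63, 2.63], [-0.92, 2.1], [0.06, 2.66], [-1.3, 4.44], [0, 2.69], [-3.02, 3.02]. Speed limits (rad/s): [2.22, 2.22, 2.79, 3.14, 3.14, 3.14].

## Interface

Orientations are given as a unit quaternion [x, y, z, w].
In Python, from cell import manip gives the robot as it stands. The module is installed in compiled form; this text tells all that it offers.
- The arm moves only by the tool apply_moves, never from a script. Its argument "moves" is a list of rows, each an object with "linear": the shift along the tool's x, y, z in cm, a list of three; "roll": the turn about the tool's y in degrees. In form: [{"linear": [tx, ty, tz], "roll": roll}, ...]. A call has 1 to 8 rows; each row is the pose to reach, as a shift and turn from the pose measured when the call began, along the tool's axes at that moment; what a row does not reach only later rows make up. A row lasts 1/10 s, in which the tool goes at most 50 mm and 8.59 degrees, less where a joint would pass 70% of its speed; a pose out of reach is approached as far as the arm can. A call with a gripper value outside its range is refused whole. "grip" is the finger opening in cm, from 0 to 9.19, set as the call begins (left out, the last holds). The fingers move at their own pace and stop on an object; the grip force is fixed at half the most. Time passes only in rows, so rows that repeat a pose let the fingers close. It gives the time, the measured TCP pose, the force and the opening at its end, in the units of the state.
- manip.read_state(): the state, without advancing time (a new reading comes with each control period).
- manip.read_camera(name): name is "scene" or "side" or "wrist"; returns a dict with "pixels" (480x640x3 uint8, red, green, blue), "range_z" (480x640 float32, m along the optical axis (not along the pixel's ray), 0 where there is no reading), "intrinsics" (3x3 intrinsics, pixels), "k1" (the pictures are not rectified: a ray, as slopes to the right and down, at radius r is drawn at 1 + k1 r^2 times it, then the intrinsics apply), "position" and "orientation" of the camera in the world. Camera axes: x right, y down, z forward; pixel columns grow to the right and rows downward; lengths in m; the calibration is good to about 2 mm. A picture is of the moment at which its call begins.
- manip.close_job(): hands the job in, once; it reports no verdict.
The state is a dict: "time": time; "q": joint angles; "dq": joint speeds; "tau": joint torques, N m; "tcp_pos": TCP position; "eef_rot": TCP orientation; "contact_force": force on the tool from outside, world axes, zero at the start; "torque": the same for the moment, N m; "gripper_width": finger opening in m.
Only numpy, scipy, OpenCV 4.12 (cv2) and the standard library are available. Lean on these libraries where they do the work, as an engineer would, in place of code of your own. Each camera call takes 0.05 s, during which the arm holds its last target. There are 200 camera calls.

## Task

Bring the glass needle closer to the specimen under the microscope: turn the black knurled knob at the upper end of the tilted micromanipulator clockwise (looking at the knob's end face) by exactly four clicks from where it stands now, leave it resting in that fourth click and let go. Do not touch the microscope, the needle or the needle's holder, and leave the things lying about where they are.

Things in the scene. Friction and masses are not known exactly. Their poses are not given: they have to be found in the camera images.
- knob_grip (a point): Drive knob: black knurled cylinder, 40 mm diameter, 30 mm long, at the upper end of the tilted micromanipulator. Point: on its axis, half-way along it. z axis: along the knob's axis, out of its end face, leaning 40 degrees from vertical, away from the microscope: grip along -z with the tool tilted. x axis: towards the white dot, turning with the knob. Clockwise = turning about -z.
- knob_top (a point): Centre of the knob's end face, 15 mm beyond knob_grip; same axes. 12 like click stops a turn, 30 degrees apart: up to 0.3 N m (a firm grip, 20 N or more) to leave one, then it snaps towards the next; let go, it settles in the nearer one. It starts in a click, at most 3 clicks from its anticlockwise end stop; more than 18 clicks are free clockwise.
- knob_dot (a point): White dot on the knob's end face, 16.5 mm from the axis, 15 mm beyond knob_grip along its z; a white line runs down the knob's side below it. It goes round with the knob.
- manipulator: Fixed micromanipulator that carries the knob: foot, post and tilted drive. Origin on the table under the needle tip; the knob is 199 mm along x, 231 mm up. Under the knob (towards -z of knob_grip) a 28 mm wide sleeve, 24 mm long, then the drive body, 42 x 34 mm; beside the knob nothing within 60 mm.
- needle_tip (a point): Tip of the glass needle, over the specimen dish on the microscope's base. It moves 0.5 mm forward and down along the needle for each clockwise click.
- needle: Glass needle, its steel holder (7 mm rod, ending 187 mm from the tip) and the carriage that holds it; origin at the tip, z axis up along the needle, parallel to the knob's axis and 36 mm from it on the microscope's side. Not to be touched.
- microscope: Fixed cream stereo microscope, 0.42 m high. Origin on the table under the specimen, x axis towards its column (at 135 mm). Base 285 x 190 mm; head above the origin from 0.16 m up, with its knobs 85 mm to each side (+-y); eyepieces lean to -x, out to 0.13 m. The manipulator stands on its +y side. Not to be touched.
- tube_rack_mid (a point): Loose blue rack of white-capped micro tubes, 88 x 164 x 63 mm; point at its centre, half-way up.
- dish_stack_mid (a point): Loose stack of three clear Petri dishes, 90 mm across, 44 mm high; point at its centre, half-way up.
- forceps_mid (a point): Loose steel forceps lying flat, 128 mm long; point at its centre, half-way up.
- dissecting_pin_mid (a point): Loose wooden-handled dissecting pin lying flat, 130 mm long; point at its centre, half-way up.
- stain_bottle_mid (a point): Loose amber dropper bottle, 38 mm across, 70 mm high; point at its centre, half-way up.
- sample_jar_mid (a point): Loose clear jar with white lid, 54 mm across, 62 mm high; point at its centre, half-way up.
- slide_box_mid (a point): Loose dark slide box, 98 x 88 x 34 mm; point at its centre, half-way up.
Mind the look-alikes: they are no part of the job. There is more than one size of the manipulator; the job needs the largest.

How it is judged:
At the end, for the whole second after the job is handed in: The knob rests, released, four clicks (120 degrees, within about 12) clockwise of where it started, so that the needle has come 2 mm (within 0.6) closer; the microscope, needle and holder were not touched and nothing lying about has shifted by more than 15 mm (distance of knob_dot from where it was at the start of the episode between 0.0265 and 0.0302 m and distance of needle_tip from where it was at the start of the episode between 0.0014 and 0.0026 m).
It fails at once if the microscope was touched (contact force between microscope and the fingers above 1 N or contact force between microscope and the arm above 1 N).
It fails at once if the needle or its holder was touched (contact force between needle and the fingers above 0.5 N or contact force between needle and the arm above 0.5 N).
It fails at once if something lying about was shifted by more than 15 mm (distance of any of tube_rack_mid, dish_stack_mid, forceps_mid, dissecting_pin_mid, stain_bottle_mid, sample_jar_mid, slide_box_mid from where it was at the start of the episode above 0.015 m).
It also fails if it takes over 54 s, if anything falls off the work surface, if the arm or the gripper's body presses on something with over 40 N, if the wrist force passes 120 N, or if a joint passes its speed limit or range.

## Working session

There is one attempt and no reset: what is moved stays moved. The work goes in short steps, Python scripts to look and compute and a tool call to move; the robot and the scene stay as the last step left them, time stands still between calls to the robot, and variables do not carry over. Pictures are saved under pics/ and viewed, about 8 in all and at most 12, crops included, and the job is handed in when it is done.

Besides the shell and the picture viewer there is one more tool, called as name(argument=value, ...) on one line, values as JSON. apply_moves: Moves the arm, as the interface text tells. Its arguments: {"type":"object","properties":{"moves":{"type":"array","items":{"type":"object","properties":{"linear":{"type":"array","items":{"type":"number"}},"roll":{"type":"number"}}}},"grip":{"type":"number"}},"required":["moves"]}

```bash
mkdir -p pics; cat > h.py <<'E'
import numpy as np, cv2, pickle
from cell import manip
from scipy.spatial.transform import Rotation as R
def shot(n,fn):
    c=manip.read_camera(n); pickle.dump(c,open(fn+'.pkl','wb')); cv2.imwrite('pics/'+fn+'.png',c['pixels'][:,:,::-1]); return c
def load(fn): return pickle.load(open(fn+'.pkl','rb'))
def rays(c,uv):
    K=np.array(c['intrinsics']);k=c['k1']; uv=np.atleast_2d(np.array(uv,float))
    d=cv2.undistortPoints(uv[:,None],K,np.array([k,0,0,0.]))[:,0]
    return np.c_[d,np.ones(len(d))]
def pt(c,uv,z=None):
    uv=np.atleast_2d(uv); r=rays(c,uv)
    if z is None: z=c['range_z'][uv[:,1].astype(int),uv[:,0].astype(int)]
    return R.from_quat(c['orientation']).apply(r*np.reshape(z,(-1,1)))+c['position']
def proj(c,P):
    p=R.from_quat(c['orientation']).inv().apply(np.atleast_2d(P)-c['position']); s=p[:,:2]/p[:,2:]
    s=s*(1+c['k1']*(s**2).sum(1,keepdims=True)); K=np.array(c['intrinsics'])
    return s*[K[0,0],K[1,1]]+K[:2,2]
E
python3 - <<'E'
from h import *
for n in('scene','side','wrist'):
    c=shot(n,n+'0'); print(n,c['position'],c['orientation'],c['k1'],c['intrinsics'])
print(manip.read_state())
a=cv2.imread('pics/scene0.png');b=cv2.imread('pics/side0.png')
E
```

```text
scene [0.97258997 0.80035786 0.73286439] [ 0.22094605  0.84400499 -0.47531914 -0.1136228 ] -0.06871927255478089 [[460.39238095   0.         316.55269329]
 [  0.         460.39238095 245.12813701]
 [  0.           0.           1.        ]]
side [0.44588057 0.96402715 0.97987675] [-0.03612932  0.90890762 -0.4144683   0.02824258] -0.026860315271787668 [[581.18810744   0.         317.99866695]
 [  0.         581.18810744 242.27709845]
 [  0.           0.           1.        ]]
wrist [0.06887425 0.62767596 0.38295389] [0.77821879 0.61025323 0.09148056 0.11660972] -0.0901171261744517 [[419.95495273   0.         321.24381856]
 [  0.         419.95495273 249.89590324]
 [  0.           0.           1.        ]]
{'time': 0.15, 'q': array([ 1.32660011e+00,  3.53542977e-01,  1.63393908e+00,  4.25686729e-05,
        1.15523201e+00, -2.40946437e-03]), 'dq': array([-5.07711897e-04, -2.02386836e-04, -9.01112940e-04,  2.01179488e-05,
       -1.78950155e-03,  4.64829476e-04]), 'tau': array([-7.95406868e-04, -5.94201028e+01, -3.34470391e+01,  6.97542122e-02,
        2.04331678e-02, -7.17698617e-05]), 'tcp_pos': array([0.1495482 , 0.60645024, 0.21401285]), 'eef_rot': array([ 0.70233675, -0.0853449 ,  0.08522005, -0.7015532 ]), 'contact_force': array([-0.25361634, -0.49016166, -1.03578396]), 'torque': array([-0.00951121,  0.03818633,  0.06046721]), 'gripper_width': 0.0916821022662356}
```

View pics/scene0.png

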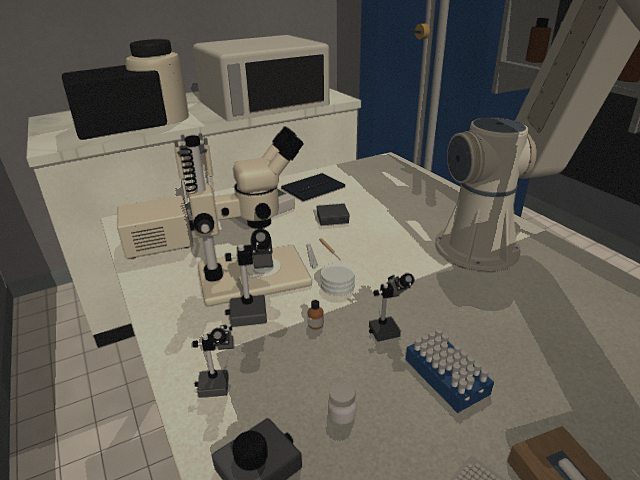

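View pics/side0.png

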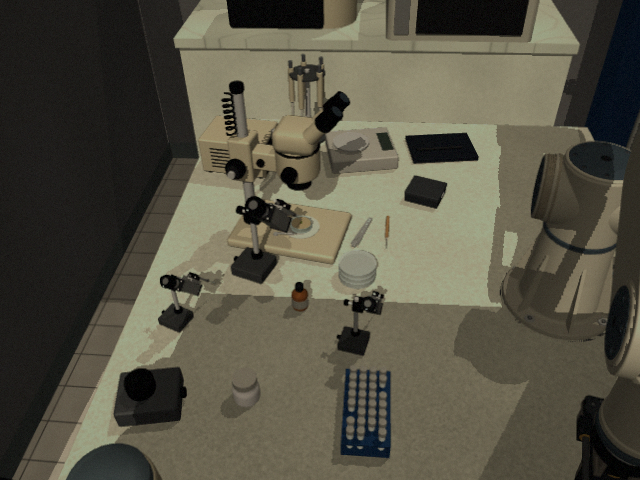

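The largest manipulator is the one at the microscope: scene foot (248,310), side foot (254,265). Next I'll enlarge the knob in both views.

```bash
python3 - <<'E'
from h import *
a=cv2.imread('pics/scene0.png')[215:335,190:290];b=cv2.imread('pics/side0.png')[185:285,215:315]
f=lambda i:cv2.convertScaleAbs(cv2.resize(i,(400,480 if i.shape[0]==120 else 400),interpolation=cv2.INTER_CUBIC),alpha=1.8,beta=20)
A=f(a);B=cv2.copyMakeBorder(f(b),0,80,0,0,cv2.BORDER_CONSTANT)
cv2.imwrite('pics/crop0.png',np.hstack([A,B]))
c=load('side0')
for uv in[(240,213),(244,210),(254,205),(258,212),(250,212),(254,265)]:print(uv,pt(c,uv))
c=load('scene0')
for uv in[(232,257),(245,255),(250,250),(262,238),(262,258),(248,302)]:print(uv,pt(c,uv))
E
```

```text
(240, 213) [[ 0.73466402 -0.06321823  0.16342031]]
(244, 210) [[ 0.72758445 -0.07500074  0.16332175]]
(254, 205) [[0.68212517 0.00841863 0.24321792]]
(258, 212) [[0.67275443 0.01885349 0.23317405]]
(250, 212) [[0.68988107 0.01872084 0.23225249]]
(254, 265) [[ 0.71020385 -0.03558107  0.02769725]]
(232, 257) [[ 0.72686488 -0.07161595  0.16384088]]
(245, 255) [[ 0.70216562 -0.05078287  0.17282694]]
(250, 250) [[ 0.68812811 -0.05363971  0.18019717]]
(262, 238) [[0.67872744 0.00612448 0.23953964]]
(262, 258) [[ 0.66655345 -0.03895984  0.1596541 ]]
(248, 302) [[ 0.70696015 -0.05635978  0.03558533]]
```

View pics/crop0.png

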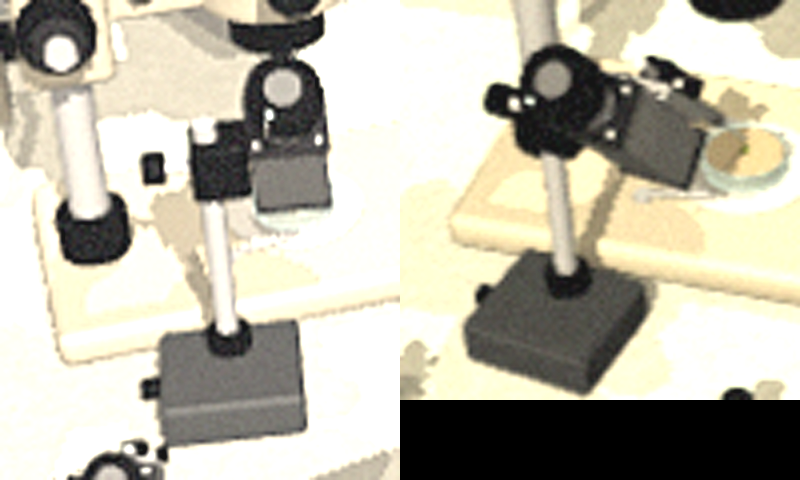

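```bash
python3 - <<'E'
from h import *
C=[]
for n,(u,v),r in(('scene0',(261,241),16),('side0',(254,206),16)):
    c=load(n); g=np.stack(np.meshgrid(np.arange(u-r,u+r),np.arange(v-r,v+r)),-1).reshape(-1,2)
    P=pt(c,g); C.append(P)
    top=P[(P[:,2]>.2)&(P[:,2]<.275)]
    print(n,len(top),np.median(top,0))
    s=P[(np.linalg.norm(P-[.681,.005,.24],axis=1)<.022)]
    # ransac plane
    best=None;rng=np.random.default_rng(0)
    for _ in range(2000):
        q=s[rng.choice(len(s),3,False)];nn=np.cross(q[1]-q[0],q[2]-q[0]);l=np.linalg.norm(nn)
        if l<1e-4:continue
        nn/=l; nn*=np.sign(nn[2]); i=abs((s-q[0])@nn)<.0015
        if nn[2]>.6 and nn[2]<.9 and(best is None or i.sum()>best.sum()):best=i
    t=s[best];m=t.mean(0);nn=np.linalg.svd(t-m)[2][2];nn*=np.sign(nn[2])
    print(len(s),best.sum(),m,nn,np.degrees(np.arctan2(nn[1],nn[0])),np.degrees(np.arccos(nn[2])))
c=load('side0');
for uv in[(305,225),(300,222),(230,243),(330,258),(350,210)]:print(uv,pt(c,uv))
E
```

```text
scene0 359 [0.68287677 0.0062274  0.23926337]
301 162 [0.6831391  0.00683959 0.24171734] [0.24347933 0.64099251 0.7279055 ] 69.20085000389957 43.288909031098186
side0 403 [0.67676437 0.00523928 0.23778056]
312 150 [0.68408592 0.00721419 0.24138125] [0.23892886 0.66232447 0.71009809] 70.1634503294006 44.757103284756084
(305, 225) [[ 0.60178687 -0.17953543  0.03998593]]
(300, 222) [[ 0.6154663  -0.18756508  0.04268448]]
(230, 243) [[ 0.78849595 -0.12399054  0.01664927]]
(330, 258) [[ 0.53031834 -0.07835649  0.0222691 ]]
(350, 210) [[ 0.49190515 -0.30275384 -0.0015268 ]]
```

```bash
cat >> h.py <<'E'
G=np.array([.680,-.002,.230]); az=np.radians(69.5); A=np.array([np.sin(np.radians(40))*np.cos(az),np.sin(np.radians(40))*np.sin(az),np.cos(np.radians(40))])
def tool(P,s=None):
    "shift in tool axes (cm) from now to world point P"
    s=s or manip.read_state(); return R.from_quat(s['eef_rot']).inv().apply(np.array(P)-s['tcp_pos'])*100
def info():
    s=manip.read_state(); M=R.from_quat(s['eef_rot']).as_matrix()
    print('t',s['time'],'q',s['q'].round(3),'tcp',s['tcp_pos'].round(4),'F',s['contact_force'].round(1),'T',s['torque'].round(2),'w',s['gripper_width'])
    print('toolx',M[:,0].round(3),'y',M[:,1].round(3),'z',M[:,2].round(3),'jaw az',np.degrees(np.arctan2(M[1,2],M[0,2])).round(1)); return s
E
python3 - <<'E'
from h import *
info(); print(tool([.15,.607,.34]),tool([.68,-.002,.34]))
for n in('scene0','side0'):
    c=load(n);g=np.stack(np.meshgrid(np.arange(100,400),np.arange(80,330)),-1).reshape(-1,2);P=pt(c,g)
    m=(P[:,2]>.15)&(P[:,2]<.5)&(P[:,0]>.35)&(P[:,0]<.85)&(P[:,1]>-.3)&(P[:,1]<.25)
    for y0 in(-.2,-.15,-.12,-.1,-.08):
        q=P[m&(P[:,1]>y0)&(P[:,1]<y0+.03)]
        if len(q):print(n,y0,len(q),q.min(0).round(3),q.max(0).round(3))
E
```

```text
t 0.15 q [ 1.327  0.354  1.634  0.     1.155 -0.002] tcp [0.1495 0.6065 0.214 ] F [-0.3 -0.5 -1. ] T [-0.01  0.04  0.06] w 0.0916821022662356
toolx [ 0.971 -0.239 -0.   ] y [-0.    -0.001 -1.   ] z [ 0.239  0.971 -0.001] jaw az 76.1
[  0.03017695 -12.59878036   0.05006799] [ 66.07105884 -12.54945888 -46.38708833]
scene0 -0.2 2005 [ 0.496 -0.2    0.158] [ 0.777 -0.17   0.409]
scene0 -0.15 1929 [ 0.504 -0.15   0.197] [ 0.775 -0.12   0.399]
scene0 -0.12 172 [ 0.519 -0.12   0.214] [ 0.643 -0.107  0.382]
scene0 -0.1 83 [ 0.68  -0.084  0.154] [ 0.744 -0.07   0.191]
scene0 -0.08 287 [ 0.675 -0.08   0.15 ] [ 0.744 -0.05   0.192]
side0 -0.2 2085 [ 0.497 -0.2    0.151] [ 0.779 -0.17   0.411]
side0 -0.15 2159 [ 0.507 -0.15   0.197] [ 0.779 -0.12   0.399]
side0 -0.12 254 [ 0.518 -0.12   0.151] [ 0.657 -0.09   0.387]
side0 -0.1 203 [ 0.622 -0.1    0.15 ] [ 0.746 -0.07   0.195]
side0 -0.08 205 [ 0.631 -0.08   0.15 ] [ 0.746 -0.05   0.195]
```

apply_moves(moves=[{"linear": [0,-5,0],"roll": 0},{"linear": [0,-10,0],"roll": 8},{"linear": [4,-12.5,-3],"roll": 16},{"linear": [8,-12.5,-6],"roll": 24},{"linear": [12,-12.5,-9],"roll": 32},{"linear": [16,-12.5,-12],"roll": 40},{"linear": [20,-12.5,-15],"roll": 48},{"linear": [24,-12.5,-17],"roll": 56}])

```text
time: 0.95
tcp_pos: [0.3423, 0.382, 0.3393]
eef_rot: [0.579, -0.406, 0.406, -0.578]
contact_force: [0.8, -0.1, -0.2]
gripper_width: 0.092
```

```bash
python3 - <<'E'
from h import *
info(); print(tool([.68,-.002,.34]))
E
```

```text
t 0.95 q [ 0.838  0.075  1.709 -0.     1.359  0.491] tcp [0.3423 0.382  0.3393] F [ 0.8 -0.1 -0.2] T [-0.06  0.02 -0.01] w 0.09200268645876636
toolx [ 0.339 -0.941  0.001] y [-0.    -0.001 -1.   ] z [ 0.941  0.339 -0.001] jaw az 19.8
[ 4.75844611e+01 -4.08303798e-02  1.87293103e+01]
```

apply_moves(moves=[{"linear": [4.5,0,1.8],"roll": 4},{"linear": [9,0,3.6],"roll": 8},{"linear": [13.5,0,5.4],"roll": 12},{"linear": [18,0,7.2],"roll": 16},{"linear": [22.5,0,9],"roll": 20},{"linear": [27,0,10.8],"roll": 20},{"linear": [31,0,12.4],"roll": 20},{"linear": [34,0,13.6],"roll": 20}])

```text
time: 1.75
tcp_pos: [0.5869, 0.106, 0.3392]
eef_rot: [0.499, -0.501, 0.501, -0.499]
contact_force: [-0.2, 0.4, -0.1]
gripper_width: 0.0917
```

```bash
python3 - <<'E'
from h import *
info(); print(tool([.68,-.002,.34]))
c=shot('wrist','w1'); print(proj(c,[G,G+.015*A]), c['position'])
E
```

```text
t 1.75 q [ 1.770e-01  2.170e-01  1.543e+00 -1.000e-03  1.383e+00  1.810e-01] tcp [0.5869 0.106  0.3392] F [-0.2  0.4 -0.1] T [-0.02  0.04 -0.04] w 0.0916934282855843
toolx [-0.004 -1.     0.001] y [-0.001 -0.001 -1.   ] z [ 1.    -0.004 -0.001] jaw az -0.2
[10.76335427 -0.07379479  9.34861829]
[[440.74993409 381.047651  ]
 [450.36830571 379.6353352 ]] [0.58735708 0.19053775 0.50803749]
```

View pics/w1.png

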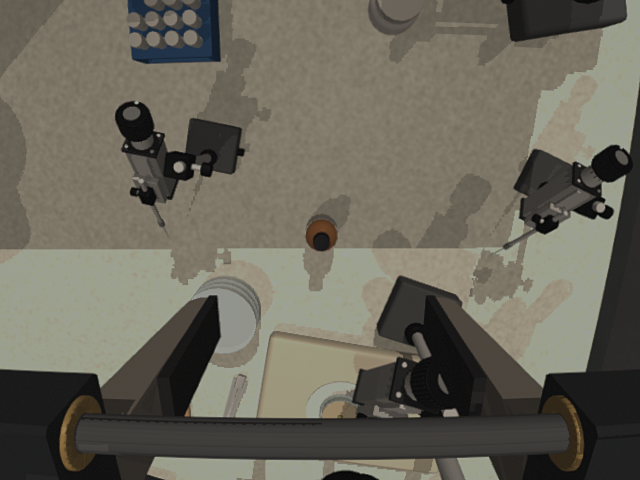

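The wrist view shows the knob at about (435,378), close to its predicted position (441,381). The end face leans up and to the right in the image, as expected. Next I'll move over the knob and descend with the tool vertical, because the interface offers no tilt. Rolling about the vertical should drag the knob round.

apply_moves(moves=[{"linear": [4,0,3.5],"roll": 0},{"linear": [8,0,7],"roll": 0},{"linear": [10.8,0,9.3],"roll": 0},{"linear": [10.8,0,9.3],"roll": 0},{"linear": [10.8,4,9.3],"roll": 0},{"linear": [10.8,8,9.3],"roll": 0},{"linear": [10.8,8,9.3],"roll": 0}])

```text
time: 2.5
tcp_pos: [0.678, -0.005, 0.2534]
eef_rot: [-0.502, 0.503, -0.5, 0.496]
contact_force: [-1.5, 0.1, -0.2]
gripper_width: 0.092
```

```bash
python3 - <<'E'
from h import *
info(); print(tool([.68,-.002,.211]))
c=shot('wrist','w2'); print(proj(c,[G,G+.015*A,G-.015*A]))
d=shot('side','s2');print(proj(d,[G+.015*A])); e=shot('scene','c2')
x=cv2.imread('pics/w2.png')[250:480,300:600];y=cv2.imread('pics/side0.png')[190:230,230:280];z=cv2.imread('pics/c2.png')[200:260,220:300]
cv2.imwrite('pics/w2c.png',np.vstack([cv2.resize(x,(600,460)),]))
E
```

```text
t 2.5 q [-0.008  0.41   1.461 -0.003  1.28  -0.002] tcp [ 0.678  -0.005   0.2534] F [-1.5  0.1 -0.2] T [-0.1   0.11  0.09] w 0.09196271515002029
toolx [-0.005 -1.     0.003] y [-0.009 -0.003 -1.   ] z [ 1.    -0.005 -0.009] jaw az -0.3
[-0.31022571  4.2345569   0.24258207]
[[325.36991721 293.56888632]
 [332.66719736 285.3104985 ]
 [318.97765602 300.7980965 ]]
[[253.60318643 205.23347362]]
```

View pics/w2c.png

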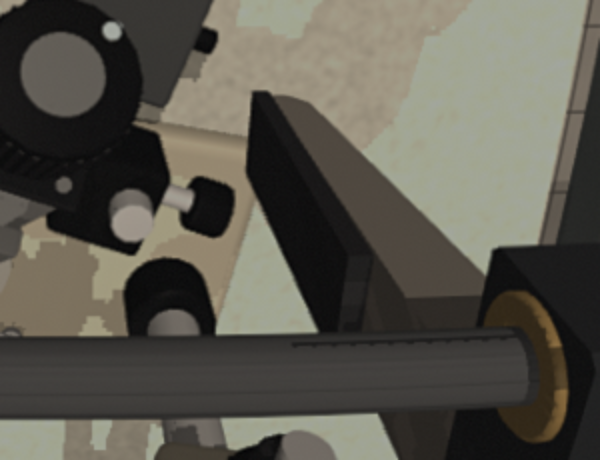

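```bash
cat >> h.py <<'E'
E1=np.cross(A,[0,0,1.]);E1/=np.linalg.norm(E1);E2=np.cross(A,E1)
def face(c,uv):
    "pixel -> (x,y) mm on the knob's end face; angle deg (ccw about A)"
    o=np.array(c['position']);T=G+.015*A;d=R.from_quat(c['orientation']).apply(rays(c,uv));p=o+d*(((T-o)@A)/(d@A))[:,None]-T
    return np.c_[p@E1*1e3,p@E2*1e3,np.degrees(np.arctan2(p@E2,p@E1)),np.linalg.norm(p,axis=1)*1e3]
def dot(c):
    "brightest spot on a ring 11..19 mm radius"
    th=np.radians(np.arange(0,360,1.));g=cv2.cvtColor(c['pixels'],cv2.COLOR_RGB2GRAY).astype(np.float32)
    rr=np.arange(14.5,18.6,.5)
    I=[]
    for r in rr:
        P=G+.015*A+r/1e3*(np.cos(th)[:,None]*E1+np.sin(th)[:,None]*E2);u=proj(c,P).astype(np.float32)
        I.append(cv2.remap(g,u[None,:,0],u[None,:,1],cv2.INTER_LINEAR)[0])
    I=np.mean(I,0); w=np.clip(I-I.max()*.6,0,None); k=int(I.argmax());d=(np.arange(360)-k+180)%360-180;w[abs(d)>15]=0
    return (k+(d*w).sum()/w.sum())%360, I.max(), np.median(I)
E
python3 - <<'E'
from h import *
c=load('w2');print(face(c,[(331.5,286.5),(356,265.5)]),dot(c)); print(dot(load('s2')),dot(load('c2')),dot(load('side0')),dot(load('scene0')))
E
```

```text
[[  -0.3707668    -0.73715708 -116.70095588    0.82514761]
 [   8.19085607   13.32278252   58.41677022   15.63926652]] (np.float64(59.66945234015385), np.float32(148.76974), np.float32(21.021864))
(np.float64(50.404489256569846), np.float32(100.791885), np.float32(5.661458)) (np.float64(57.64334419971769), np.float32(113.36719), np.float32(17.299643)) (np.float64(50.35072986572574), np.float32(95.751305), np.float32(4.8784723)) (np.float64(57.527095872080324), np.float32(109.79904), np.float32(16.204807))
```

apply_moves(moves=[{"linear": [-0.3,2,0.2],"roll": 0},{"linear": [-0.3,4.2,0.2],"roll": 0},{"linear": [-0.3,4.2,0.2],"roll": 0},{"linear": [-0.3,4.2,0.2],"roll": 0}])

```text
time: 3.05
tcp_pos: [0.6852, -0.0019, 0.2213]
eef_rot: [0.499, -0.499, 0.503, -0.499]
contact_force: [-0.1, 0.0, 1.1]
gripper_width: 0.0918
```

```bash
python3 - <<'E'
from h import *
info(); c=shot('wrist','w3');print(tool([.68,-.002,.211]),dot(c))
E
```

```text
t 3.05 q [-0.003  0.438  1.49  -0.003  1.209  0.003] tcp [ 0.6852 -0.0019  0.2213] F [-0.1  0.   1.1] T [-0.04  0.1  -0.  ] w 0.09178578264727909
toolx [-0.005 -1.     0.003] y [ 0.004 -0.003 -1.   ] z [ 1.    -0.004  0.004] jaw az -0.3
[ 0.00273508  1.05840163 -0.55670418] (np.float64(59.685949463393136), np.float32(157.61285), np.float32(22.028103))
```

apply_moves(moves=[{"linear": [0,1.1,-0.5],"roll": 0},{"linear": [0,1.1,-0.5],"roll": 0},{"linear": [0,1.1,-0.5],"roll": 0}])

```text
time: 3.4
tcp_pos: [0.6804, -0.002, 0.2109]
eef_rot: [0.498, -0.499, 0.503, -0.499]
contact_force: [-0.2, -0.3, -0.2]
gripper_width: 0.0923
```

apply_moves(grip=0, moves=[{"linear": [0,0,0],"roll": 0},{"linear": [0,0,0],"roll": 0},{"linear": [0,0,0],"roll": 0},{"linear": [0,0,0],"roll": 0},{"linear": [0,0,0],"roll": 0},{"linear": [0,0,0],"roll": 0}])

```text
time: 4.0
tcp_pos: [0.6802, -0.002, 0.2108]
eef_rot: [0.498, -0.499, 0.503, -0.499]
contact_force: [-7.1, 0.6, 0.2]
gripper_width: 0.0459
```

```bash
python3 - <<'E'
from h import *
info(); c=shot('wrist','w4');print(tool([.68,-.002,.211]),dot(c))
E
```

```text
t 4.0 q [-0.003  0.439  1.513 -0.004  1.185  0.003] tcp [ 0.6802 -0.002   0.2108] F [-7.1  0.6  0.2] T [-0.03  1.43 -0.11] w 0.04586651078991855
toolx [-0.005 -1.     0.003] y [ 0.005 -0.003 -1.   ] z [ 1.    -0.005  0.005] jaw az -0.3
[ 0.00075652 -0.03785077  0.07605315] (np.float64(59.35712923839976), np.float32(149.28017), np.float32(20.560167))
```

apply_moves(moves=[{"linear": [0,0,0],"roll": 4},{"linear": [0,0,0],"roll": 8},{"linear": [0,0,0],"roll": 12},{"linear": [0,0,0],"roll": 16},{"linear": [0,0,0],"roll": 20},{"linear": [0,0,0],"roll": 20}])

```text
time: 4.65
tcp_pos: [0.6805, -0.0012, 0.2113]
eef_rot: [0.403, -0.579, 0.582, -0.405]
contact_force: [3.3, 3.9, 1.0]
gripper_width: 0.0398
```

```bash
python3 - <<'E'
from h import *
info(); c=shot('wrist','w5');print(tool([.68,-.002,.211]),dot(c))
E
```

```text
t 4.65 q [-0.003  0.438  1.512 -0.002  1.185  0.352] tcp [ 0.6805 -0.0012  0.2113] F [3.3 3.9 1. ] T [ 0.51 -0.8   0.32] w 0.03979241825766007
toolx [-0.347 -0.938  0.   ] y [ 0.005 -0.002 -1.   ] z [ 0.938 -0.347  0.006] jaw az -20.3
[ 0.09748839  0.03104602 -0.01310734] (np.float64(48.75520482783189), np.float32(147.92188), np.float32(27.184895))
```

Knob is following: 10.6° so far for 20° of tool turn. Continuing.

apply_moves(moves=[{"linear": [0,0,0],"roll": 4},{"linear": [0,0,0],"roll": 8},{"linear": [0,0,0],"roll": 12},{"linear": [0,0,0],"roll": 16},{"linear": [0,0,0],"roll": 20},{"linear": [0,0,0],"roll": 20}])

```text
time: 5.3
tcp_pos: [0.6832, 0.0002, 0.2133]
eef_rot: [0.295, -0.639, 0.643, -0.302]
contact_force: [3.9, 7.4, 5.4]
gripper_width: 0.0416
```

```bash
python3 - <<'E'
from h import *
info(); c=shot('wrist','w6');print(tool([.68,-.002,.211]),dot(c))
E
```

```text
t 5.3 q [-1.000e-03  4.370e-01  1.510e+00 -1.000e-03  1.183e+00  6.980e-01] tcp [6.832e-01 2.000e-04 2.133e-01] F [3.9 7.4 5.4] T [ 0.53 -1.63  0.71] w 0.04160189165046163
toolx [-0.644 -0.765 -0.007] y [ 0.012 -0.001 -1.   ] z [ 0.765 -0.644  0.01 ] jaw az -40.1
[ 0.3787293   0.22453125 -0.10035691] (np.float64(35.37923682526341), np.float32(149.76129), np.float32(31.699436))
```

apply_moves(grip=7, moves=[{"linear": [0,0,0],"roll": 0},{"linear": [0,0,0],"roll": 0},{"linear": [0,0,0],"roll": 0},{"linear": [-0.4,-0.2,0.1],"roll": -8},{"linear": [-0.4,-0.2,0.1],"roll": -16},{"linear": [-0.4,-0.2,0.1],"roll": -24},{"linear": [-0.4,-0.2,0.1],"roll": -32},{"linear": [-0.4,-0.2,0.1],"roll": -40}])

```text
time: 6.15
tcp_pos: [0.686, 0.0022, 0.2148]
eef_rot: [-0.499, 0.496, -0.501, 0.504]
contact_force: [0.2, 0.3, -0.1]
gripper_width: 0.0697
```

```bash
python3 - <<'E'
from h import *
info(); c=shot('wrist','w7');print(tool([.68,-.002,.211]),dot(c))
E
```

```text
t 6.15 q [ 2.00e-03  4.41e-01  1.50e+00 -1.00e-03  1.19e+00 -4.00e-03] tcp [0.686  0.0022 0.2148] F [ 0.2  0.3 -0.1] T [-0.06  0.05 -0.02] w 0.06972748347726623
toolx [ 0.006 -1.     0.001] y [ 0.011 -0.001 -1.   ] z [1.    0.006 0.011] jaw az 0.4
[ 0.41526787  0.37713048 -0.60626757] (np.float64(29.373028641564606), np.float32(157.8404), np.float32(22.713215))
```

One click is confirmed (59.5° → 29.4°). Next I'll re-centre and start the second cycle.

apply_moves(moves=[{"linear": [0.4,0.4,-0.6],"roll": -4},{"linear": [0.4,0.4,-0.6],"roll": -4},{"linear": [0.4,0.4,-0.6],"roll": -4}])

```text
time: 6.5
tcp_pos: [0.6799, -0.002, 0.2106]
eef_rot: [-0.518, 0.477, -0.482, 0.522]
contact_force: [-0.5, 0.0, 0.4]
gripper_width: 0.0699
```

apply_moves(grip=0, moves=[{"linear": [0,0,0],"roll": 0},{"linear": [0,0,0],"roll": 0},{"linear": [0,0,0],"roll": 0},{"linear": [0,0,0],"roll": 0},{"linear": [0,0,0],"roll": 0}])

```text
time: 7.0
tcp_pos: [0.6792, -0.002, 0.2106]
eef_rot: [-0.518, 0.477, -0.482, 0.521]
contact_force: [-3.9, -0.1, 3.1]
gripper_width: 0.0433
```

apply_moves(moves=[{"linear": [0,0,0],"roll": 6},{"linear": [0,0,0],"roll": 12},{"linear": [0,0,0],"roll": 18},{"linear": [0,0,0],"roll": 24},{"linear": [0,0,0],"roll": 30},{"linear": [0,0,0],"roll": 36},{"linear": [0,0,0],"roll": 42},{"linear": [0,0,0],"roll": 44}])

```text
time: 7.8
tcp_pos: [0.6821, -0.0013, 0.2121]
eef_rot: [0.297, -0.637, 0.642, -0.306]
contact_force: [4.7, 4.0, 4.2]
gripper_width: 0.0421
```

```bash
python3 - <<'E'
from h import *
info(); c=shot('wrist','w8');print(tool([.68,-.002,.211]),dot(c))
E
```

```text
t 7.8 q [-4.000e-03  4.350e-01  1.516e+00 -1.000e-03  1.175e+00  6.870e-01] tcp [ 0.6821 -0.0013  0.2121] F [4.7 4.  4.2] T [-0.06 -1.59  0.99] w 0.04206440173434463
toolx [-0.636 -0.771 -0.009] y [ 0.015 -0.001 -1.   ] z [ 0.771 -0.636  0.012] jaw az -39.5
[ 0.19898534  0.11610124 -0.11321197] (np.float64(2.7633132976972683), np.float32(158.11273), np.float32(31.779623))
```

apply_moves(grip=7, moves=[{"linear": [0,0,0],"roll": 0},{"linear": [0,0,0],"roll": 0},{"linear": [0,0,0],"roll": 0},{"linear": [0.2,0.1,-0.1],"roll": -8},{"linear": [0.2,0.1,-0.1],"roll": -16},{"linear": [0.2,0.1,-0.1],"roll": -24},{"linear": [0.2,0.1,-0.1],"roll": -32},{"linear": [0.2,0.1,-0.1],"roll": -40}])

```text
time: 8.65
tcp_pos: [0.6799, -0.0023, 0.2109]
eef_rot: [-0.5, 0.493, -0.501, 0.507]
contact_force: [-0.3, -0.2, -0.4]
gripper_width: 0.0703
```

```bash
python3 - <<'E'
from h import *
info(); c=shot('wrist','w9');print(tool([.68,-.002,.211]),dot(c))
E
```

```text
t 8.65 q [-5.000e-03  4.330e-01  1.522e+00 -1.000e-03  1.171e+00 -1.800e-02] tcp [ 0.6799 -0.0023  0.2109] F [-0.3 -0.2 -0.4] T [-0.09  0.09 -0.03] w 0.07026756108096473
toolx [ 0.013 -1.     0.001] y [ 0.015 -0.001 -1.   ] z [1.    0.013 0.015] jaw az 0.8
[-0.03141672 -0.00858109  0.01218541] (np.float64(358.45327149190473), np.float32(160.87859), np.float32(21.385418))
```

Two clicks (358.5°). Third cycle.

apply_moves(grip=0, moves=[{"linear": [0,0,0],"roll": -3},{"linear": [0,0,0],"roll": -3},{"linear": [0,0,0],"roll": -3},{"linear": [0,0,0],"roll": -3},{"linear": [0,0,0],"roll": -3},{"linear": [0,0,0],"roll": -3}])

```text
time: 9.3
tcp_pos: [0.6794, -0.0024, 0.2108]
eef_rot: [-0.515, 0.478, -0.485, 0.521]
contact_force: [-2.1, -0.4, 1.2]
gripper_width: 0.0438
```

apply_moves(moves=[{"linear": [0,0,0],"roll": 6},{"linear": [0,0,0],"roll": 12},{"linear": [0,0,0],"roll": 18},{"linear": [0,0,0],"roll": 24},{"linear": [0,0,0],"roll": 30},{"linear": [0,0,0],"roll": 36},{"linear": [0,0,0],"roll": 42},{"linear": [0,0,0],"roll": 44}])

```text
time: 10.1
tcp_pos: [0.6815, -0.0023, 0.2118]
eef_rot: [0.293, -0.637, 0.644, -0.305]
contact_force: [1.5, 0.5, -0.3]
gripper_width: 0.0419
```

```bash
python3 - <<'E'
from h import *
info(); c=shot('wrist','w10');print(tool([.68,-.002,.211]),dot(c))
E
```

```text
t 10.1 q [-0.005  0.432  1.521 -0.002  1.169  0.693] tcp [ 0.6815 -0.0023  0.2118] F [ 1.5  0.5 -0.3] T [-0.69 -1.14  0.98] w 0.041922174089847004
toolx [-0.642 -0.767 -0.011] y [ 0.019 -0.001 -1.   ] z [ 0.767 -0.642  0.016] jaw az -39.9
[ 0.05839511  0.0605768  -0.12653283] (np.float64(332.50245394172975), np.float32(169.86859), np.float32(31.773329))
```

apply_moves(grip=7, moves=[{"linear": [0,0,0],"roll": 0},{"linear": [0,0,0],"roll": 0},{"linear": [0,0,0],"roll": 0},{"linear": [0.1,0.1,-0.1],"roll": -8},{"linear": [0.1,0.1,-0.1],"roll": -16},{"linear": [0.1,0.1,-0.1],"roll": -24},{"linear": [0.1,0.1,-0.1],"roll": -32},{"linear": [0.1,0.1,-0.1],"roll": -40}])

```text
time: 10.95
tcp_pos: [0.6797, -0.0026, 0.2104]
eef_rot: [-0.498, 0.493, -0.503, 0.506]
contact_force: [-0.1, -0.0, 0.2]
gripper_width: 0.0701
```

```bash
python3 - <<'E'
from h import *
info(); c=shot('wrist','w11');print(tool([.68,-.002,.211]),dot(c))
E
```

```text
t 10.95 q [-5.000e-03  4.310e-01  1.526e+00 -1.000e-03  1.167e+00 -1.100e-02] tcp [ 0.6797 -0.0026  0.2104] F [-0.1 -0.   0.2] T [-0.1   0.07  0.06] w 0.0701211585438792
toolx [ 0.007 -1.     0.002] y [ 0.018 -0.001 -1.   ] z [1.    0.007 0.018] jaw az 0.4
[-0.0580875  -0.05847366  0.03038791] (np.float64(327.61047796016055), np.float32(166.48643), np.float32(21.51644))
```

Three clicks (327.6°, within centring bias). Fourth cycle.

apply_moves(grip=0, moves=[{"linear": [0,0,0],"roll": -3},{"linear": [0,0,0],"roll": -3},{"linear": [0,0,0],"roll": -3},{"linear": [0,0,0],"roll": -3},{"linear": [0,0,0],"roll": -3},{"linear": [0,0,0],"roll": -3}])

```text
time: 11.6
tcp_pos: [0.6794, -0.0026, 0.2103]
eef_rot: [-0.513, 0.478, -0.488, 0.52]
contact_force: [-1.9, 0.2, 0.7]
gripper_width: 0.0436
```

apply_moves(moves=[{"linear": [0,0,0],"roll": 6},{"linear": [0,0,0],"roll": 12},{"linear": [0,0,0],"roll": 18},{"linear": [0,0,0],"roll": 24},{"linear": [0,0,0],"roll": 30},{"linear": [0,0,0],"roll": 36},{"linear": [0,0,0],"roll": 42},{"linear": [0,0,0],"roll": 44}])

```text
time: 12.4
tcp_pos: [0.6813, -0.0026, 0.2112]
eef_rot: [0.29, -0.638, 0.646, -0.304]
contact_force: [2.7, 0.2, 0.2]
gripper_width: 0.0421
```

```bash
python3 - <<'E'
from h import *
info(); c=shot('wrist','w12');print(tool([.68,-.002,.211]),dot(c))
E
```

```text
t 12.4 q [-0.005  0.431  1.525 -0.003  1.164  0.7  ] tcp [ 0.6813 -0.0026  0.2112] F [2.7 0.2 0.2] T [-0.73 -1.32  0.96] w 0.04213780620319827
toolx [-0.647 -0.763 -0.012] y [ 0.022 -0.002 -1.   ] z [ 0.762 -0.647  0.018] jaw az -40.3
[ 0.03161604  0.01563638 -0.13786432] (np.float64(302.8391811134436), np.float32(164.80978), np.float32(30.517525))
```

apply_moves(grip=8, moves=[{"linear": [0,0,0],"roll": 0},{"linear": [0,0,0],"roll": 0},{"linear": [0,0,0],"roll": 0},{"linear": [0,0,0],"roll": -8},{"linear": [0,0,0],"roll": -16},{"linear": [0,-2,0],"roll": -24},{"linear": [0,-4,0],"roll": -32},{"linear": [0,-7,0],"roll": -40}])

```text
time: 13.25
tcp_pos: [0.6786, -0.0025, 0.2802]
eef_rot: [0.496, -0.495, 0.505, -0.504]
contact_force: [2.1, -0.1, 0.8]
gripper_width: 0.0803
```

```bash
python3 - <<'E'
from h import *
info(); c=shot('wrist','w13');print(dot(c)); d=shot('side','s13');e=shot('scene','c13');print(dot(d),dot(e))
x=c['pixels'][200:440,220:540,::-1]; cv2.imwrite('pics/w13c.png',cv2.resize(x,(640,480),interpolation=cv2.INTER_CUBIC))
E
```

```text
t 13.25 q [-0.005  0.377  1.452 -0.002  1.294 -0.004] tcp [ 0.6786 -0.0025  0.2802] F [ 2.1 -0.1  0.8] T [-0.06  0.09 -0.06] w 0.08031621230579153
toolx [ 0.    -1.     0.002] y [ 0.018 -0.002 -1.   ] z [1.    0.    0.018] jaw az 0.0
(np.float64(298.3743433951053), np.float32(151.26726), np.float32(20.154133))
(np.float64(305.3092981037474), np.float32(69.24555), np.float32(5.00255)) (np.float64(294.861452915334), np.float32(102.73481), np.float32(17.214085))
```

View pics/w13c.png

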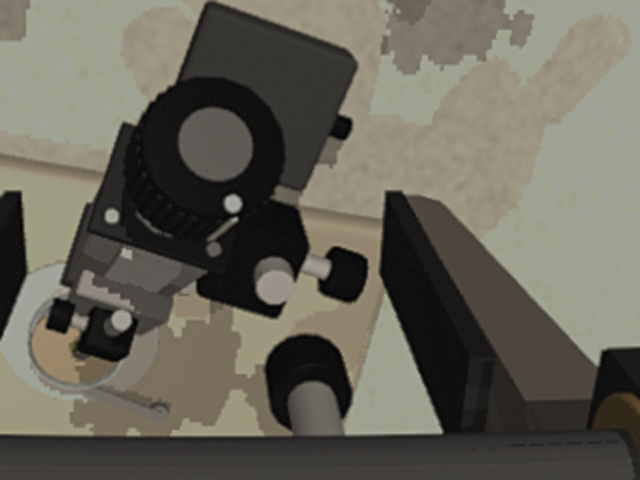

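View pics/c13.png

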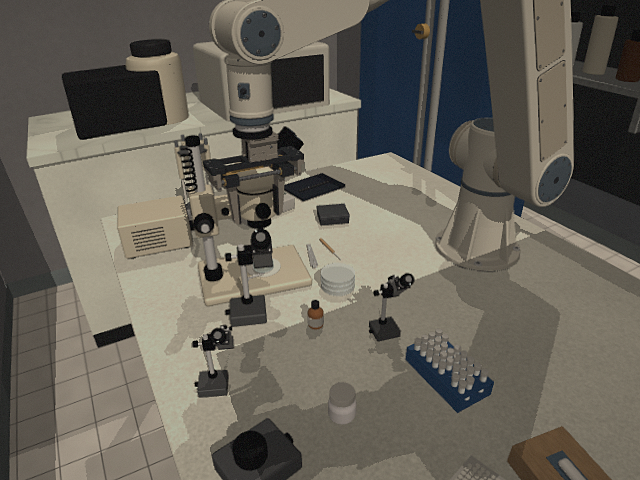

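The wrist crop shows the knob free of the fingers, with its dot at (233,203) and the white line below it. The angle reads 298.4°, against 59.6° at the start, so it has turned −121°. The scene view shows every loose item where it was. I'm handing in.

```bash
python3 - <<'E'
from h import *
print(manip.close_job())
E
```

```text
the job is handed in; nothing more can be done
None
```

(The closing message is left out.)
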